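# Cross-stack the corner brackets on the assembly desk

### The job

Pile the L-shaped corner brackets on the silver L-shaped bracket, which stays where it lies on the blue-green mat: the blue one on the silver one, then the orange one on the blue one. Turn each one half round from the one beneath it, so that the boss on its heel stands at the opposite corner, the pile keeps one square outline with its sides in line, and every bracket lies flat and level. Let go of the finished pile.

Things in the scene. Friction and masses are not known exactly. Their poses are not given: they have to be found in the camera images.
- silver_mid (a point): flat silver L bracket on the blue-green mat: arms 40 mm wide, 20 mm thick, along two sides of a 100 mm square; a dark round boss (22 mm wide, 17 mm above the top) on its heel, where the arms meet. Point: centre of that square, 10 mm above the underside (in the notch). z up; boss at x, y = -30, -30 mm; one arm along x at y = -30 mm, one along y at x = -30 mm, both from -50 to +50 mm.
- blue_mid (a point): blue L bracket, about 0.3 kg; shape, size, point and axes as the silver one (boss at -30, -30 mm). Lies loose, boss up, on the black board, left or right of the mat. Half turned on another bracket it rests level on that one's arm ends, its point 20 mm above the other's; laid the same way round it would rock on the boss.
- orange_mid (a point): orange L bracket, about 0.3 kg; shape, size, point and axes as the silver one (boss at -30, -30 mm). Lies loose, boss up, on the black board on the other side of the mat from the blue one. On top of the pile its heel clears the silver one's boss by 3 mm.
Things that resemble listed ones, but are neither listed nor needed, are in the scene too. What is shaped like the part that bears silver_mid but brown is not meant.

How it is judged:
By the outcome, as a careful person would: the job done as asked, in the order asked, and still so for the second after the job is handed in, with the robot touching nothing.
It also fails if it takes over 58 s, if anything falls off the work surface, if the arm or the gripper's body presses on something with over 40 N, if the wrist force passes 120 N, or if a joint passes its speed limit or range.

### The arm

A 6-joint arm with a two-finger parallel gripper is mounted at the origin on the work surface. World frame = base frame: x ahead of the robot, y to its left, z up, the work surface at z = 0. Lengths are in m, angles in degrees, forces in N, time in s.
With the tool pointing down it reaches from about 0.3 to 0.75 m from the base axis. Payload 8.5 kg.
Tool frame: the origin (TCP) lies at the very end of the fingers, on their centre line; the grasp point (between the pads) lies 19 mm behind it (env.tcp_to_grasp is the distance from the TCP to the grasp point, in m); z points along the fingers, y is the line along which they close (so a half turn about z gives the same grasp; the last joint's range is limited). The gripper opens to 85 mm and grips with 20 to 120 N. Pads are 22 mm wide; open, the fingers measure 114 mm over their backs; the gripper's body (76 mm by 85 mm) begins 54 mm behind the grasp point. The pads swing forward as they close: fully open they stand 13 mm farther back than shut.
Start: joints at [51.721, 21.807, 74.336, -0, 83.858, -12.336], TCP at [0.241, 0.495, 0.196] pointing down, gripper open.
Joint ranges: [-178.18, 178.18], [-50.72, 133.34], [12.68, 142.11], [-81.47, 261.47], [9.98, 163.14], [-165.26, 165.26]. Speed limits (degrees/s): [136.94, 136.94, 180, 180, 180, 180].

### API

Orientations are given as a 3x3 rotation matrix whose columns are the frame's x, y, z axes.
In Python, from rig import status, get_image, env gives the robot as it stands.
- The arm moves only by the shell command python3 -m handwheel 'ROWS' [FORCE]. ROWS is text: rows parted by semicolons, each of 7 numbers parted by spaces: the shift along the world's x, y, z in cm, then the turn, a rotation vector about the world's x, y, z in degrees, then the opening, from 0 (shut) to 1 (fully open). In form: dx dy dz wx wy wz gripper; .... A call has 1 to 8 rows; each row is the pose to reach, as a shift and turn from the pose commanded when the call began; what a row does not reach only later rows make up. A row lasts 1/12 s, in which the tool goes at most 41.7 mm and 7.16 degrees, less where a joint would pass 70% of its speed; a pose out of reach is approached as far as the arm can. A call with a gripper value outside its range is refused whole. The fingers move at their own pace and stop on an object; FORCE is the grip in N (left out, the last holds). Time passes only in rows, so rows that repeat a pose let the fingers close. It gives the time, the measured TCP pose, the force, the opening and the grip force at its end, in the units of the state.
- status.observe(): the state, without advancing time (a new reading comes with each control period).
- get_image(name): name is "scene" or "side" or "wrist"; returns a dict with "color" (400x640x3 uint8, red, green, blue), "vertical_fov" (degrees; the focal length in pixels is half the picture's height over the tangent of half this angle, whatever the lens; pixels are square), "cx", "cy" (the principal point, pixels), "k1" (the pictures are not rectified: a ray, as slopes to the right and down, at radius r is drawn at 1 + k1 r^2 times it, then the intrinsics apply), "xyz" and "orientation" of the camera in the world. Camera axes: x right, y down, z forward; pixel columns grow to the right and rows downward; lengths in m; the calibration is good to about 2 mm. A picture is of the moment at which its call begins. There is no depth.
- env.close_job(): hands the job in; it is judged then, once.
The state is a dict: "time_s": time; "q": joint angles; "qvel": joint speeds; "joint_efforts": joint torques, N m; "position": TCP position; "tool_rot": TCP orientation; "ft_force": force on the tool from outside, world axes, zero at the start; "wrist_torque": the same for the moment, N m; "grip_width": finger opening in m; "gripper_force": force on a finger pad.
Only numpy, scipy, OpenCV 4.12 (cv2) and the standard library are available. Lean on these libraries where they do the work, as an engineer would, in place of code of your own. Each camera call takes 0.05 s, during which the arm holds its last target. There are 200 camera calls.

## Working session

There is one attempt and no reset: what is moved stays moved. The work goes in short steps, Python scripts to look and compute and a shell command to move; the robot and the scene stay as the last step left them, time stands still between calls to the robot, and variables do not carry over. Pictures are saved under pics/ and viewed, at most 10 in all, crops included, and the job is handed in when it is done.

```bash
ls; mkdir -p pics
cat > h.py <<'E'
import numpy as np, cv2
from rig import status, get_image, env
def K(im):
    h,w=im["color"].shape[:2]; f=h/2/np.tan(np.radians(im["vertical_fov"])/2)
    return f,im["cx"],im["cy"],im["k1"],np.array(im["xyz"]),np.array(im["orientation"])
def to_plane(im,uv,z):
    f,cx,cy,k,p,R=K(im); uv=np.atleast_2d(uv).astype(float)
    d=(uv-[cx,cy])/f; s=d.copy()
    for _ in range(30): s=d/(1+k*(s**2).sum(1,keepdims=True))
    r=np.c_[s,np.ones(len(s))]@R.T
    return p+r*((z-p[2])/r[:,2])[:,None]
def project(im,P):
    f,cx,cy,k,p,R=K(im); c=(np.atleast_2d(P)-p)@R; s=c[:,:2]/c[:,2:]
    return s*(1+k*(s**2).sum(1,keepdims=True))*f+[cx,cy]
def save(im,n,crop=None,s=1):
    a=im["color"][:,:,::-1]
    if crop: a=a[crop[1]:crop[3],crop[0]:crop[2]]
    cv2.imwrite("pics/"+n,cv2.resize(a,None,fx=s,fy=s,interpolation=cv2.INTER_CUBIC))
E
python3 - <<'E'
from h import *
for n in ["scene","side"]:
    im=get_image(n); save(im,n+"0.png"); np.save(n+"0.npy",im,allow_pickle=True); print(n,im["vertical_fov"],im["k1"],im["xyz"],np.round(im["orientation"],3).tolist())
E
```

```text
pics
scene 56.32149120864687 -0.04596325256137965 [0.79616879 0.5207905  0.7025153 ] [[-0.775, 0.445, -0.449], [0.632, 0.529, -0.566], [-0.014, -0.723, -0.691]]
side 49.55757216020418 -0.1050524874635053 [-0.11161813 -0.51313265  0.58129467] [[0.75, -0.376, 0.544], [-0.661, -0.448, 0.602], [0.017, -0.811, -0.585]]
```

View pics/scene0.png

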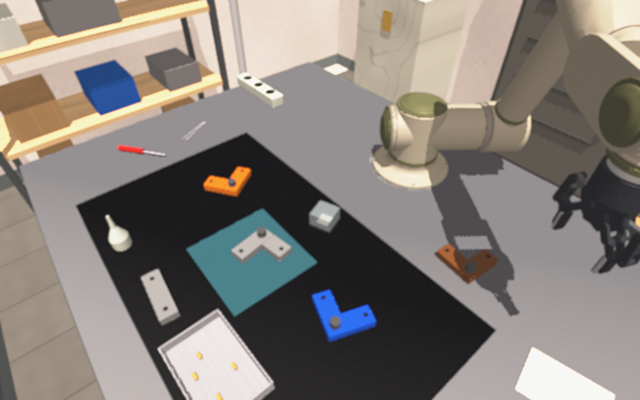

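View pics/side0.png

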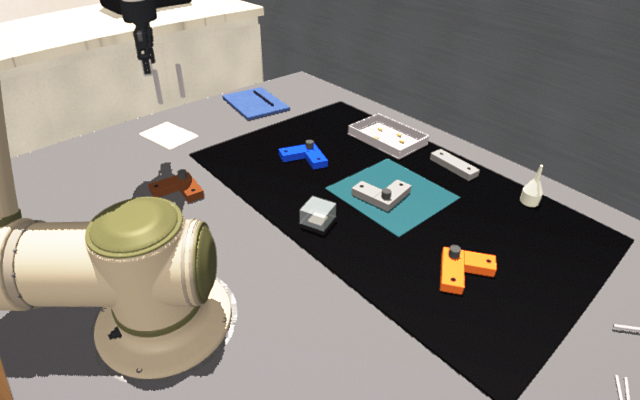

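The scene view shows silver L at (262,242) on the mat, blue L at (342,315) and orange L at (228,182). Look-alikes: brown L at (467,262), silver flat bar at (160,297), blue box on the shelf (107,87) and blue notebook (side view 255,103). I choose the L on the mat and the two Ls with bosses on the black board. Next I fit each pose to both views and check it in a crop.

```bash
cat > fit.py <<'E'
from h import *
from scipy.optimize import differential_evolution, minimize
L=np.array([[-50,-50],[50,-50],[50,-10],[-10,-10],[-10,50],[-50,50]])/1000
th=np.linspace(0,2*np.pi,24,endpoint=False); C=np.c_[np.cos(th),np.sin(th)]*.011-.03
S=3
def ras(im,poly,z0,z1,T):
    x,y,a,z=T; c,s=np.cos(a),np.sin(a); Q=poly@np.array([[c,s],[-s,c]])+[x,y]
    m=np.zeros((400*S,640*S),np.uint8); n=len(Q)
    t=project(im,np.c_[Q,np.full(n,z+z1)]); b=project(im,np.c_[Q,np.full(n,z+z0)])
    P=[t]+[np.array([t[i],t[(i+1)%n],b[(i+1)%n],b[i]]) for i in range(n)]
    for p in P: cv2.fillPoly(m,[np.round((p+.5)*S*16-8).astype(np.int32)],1,shift=4)
    return m
def mask(im,col):
    a=cv2.cvtColor(cv2.resize(im["color"],None,fx=S,fy=S,interpolation=cv2.INTER_LINEAR),cv2.COLOR_RGB2HSV)
    h,s,v=[a[...,i].astype(int) for i in range(3)]
    if col=="blue": return ((h>105)&(h<130)&(s>140)&(v>80)).astype(np.uint8)
    if col=="orange": return ((h>5)&(h<22)&(s>150)&(v>110)).astype(np.uint8)
    return ((s<50)&(v>85)).astype(np.uint8)
def fit(ims,col,T0,r=.035,zfree=True,a0=None):
    data=[]
    for im in ims:
        u=project(im,[[T0[0],T0[1],T0[3]]])[0]; f=K(im)[0]; d=np.linalg.norm(K(im)[4]-[T0[0],T0[1],.02]); R=int(f*(.075+r)/d)
        x0,y0,x1,y1=max(0,int(u[0]-R)),max(0,int(u[1]-R)),int(u[0]+R),int(u[1]+R)
        sl=(slice(y0*S,y1*S),slice(x0*S,x1*S)); data.append((im,mask(im,col)[sl],sl))
    def cost(T):
        J=0
        for im,m,sl in data:
            a=ras(im,L,-.01,.01,T)[sl]; b=ras(im,C,.01,.027,T)[sl]
            a=a*(1-b); mm=m*(1-b); J+=1-(a&mm).sum()/max(1,(a|mm).sum())
        return J/len(data)
    zb=(T0[3]-.008,T0[3]+.008) if zfree else (T0[3]-1e-5,T0[3]+1e-5)
    ab=(-np.pi,np.pi) if a0 is None else (a0-.2,a0+.2)
    r_=differential_evolution(cost,[(T0[0]-r,T0[0]+r),(T0[1]-r,T0[1]+r),ab,zb],popsize=12,maxiter=45,seed=1,tol=1e-6,polish=False)
    return r_.x,r_.fun,cost
E
cat > a.py <<'E'
from fit import *
A=[np.load(n+"0.npy",allow_pickle=True).item() for n in ["scene","side"]]
tiles=[]
for col,uv,uv2 in [("silver",(262,245),(383,193)),("blue",(342,316),(305,153)),("orange",(228,183),(465,268))]:
    p=to_plane(A[0],uv,.02)[0]; q=to_plane(A[1],uv2,.02)[0]
    T,f,cost=fit(A,col,[(p[0]+q[0])/2,(p[1]+q[1])/2,0,.015])
    print(col,p[:2].round(3),q[:2].round(3),"fit",T[:2].round(4),"yaw",np.degrees(T[2]).round(1),"z",T[3].round(4),"1-IoU",round(f,3))
    for im in A:
        img=cv2.resize(im["color"],None,fx=S,fy=S)[:,:,::-1].copy()
        for pl,z0,z1,cc in [(L,-.01,.01,(0,255,0)),(C,.01,.027,(255,0,255))]:
            cn,_=cv2.findContours(ras(im,pl,z0,z1,T),cv2.RETR_EXTERNAL,cv2.CHAIN_APPROX_NONE); cv2.drawContours(img,cn,-1,cc,1)
        u=(project(im,[[T[0],T[1],T[3]]])[0]*S).astype(int); tiles.append(img[u[1]-130:u[1]+130,u[0]-130:u[0]+130])
cv2.imwrite("pics/fit0.png",np.vstack([np.hstack(tiles[0::2]),np.hstack(tiles[1::2])]))
E
time python3 a.py
```

```text
silver [ 0.533 -0.006] [ 0.536 -0.003] fit [0.5431 0.0074] yaw 9.2 z 0.0208 1-IoU 0.136
blue [0.513 0.254] [0.516 0.252] fit [0.5004 0.2438] yaw 160.0 z 0.018 1-IoU 0.044
orange [ 0.48  -0.258] [ 0.471 -0.267] fit [ 0.4695 -0.2784] yaw -145.8 z 0.0189 1-IoU 0.238
real	0m35.510s
user	0m34.561s
sys	0m1.293s
```

View pics/fit0.png

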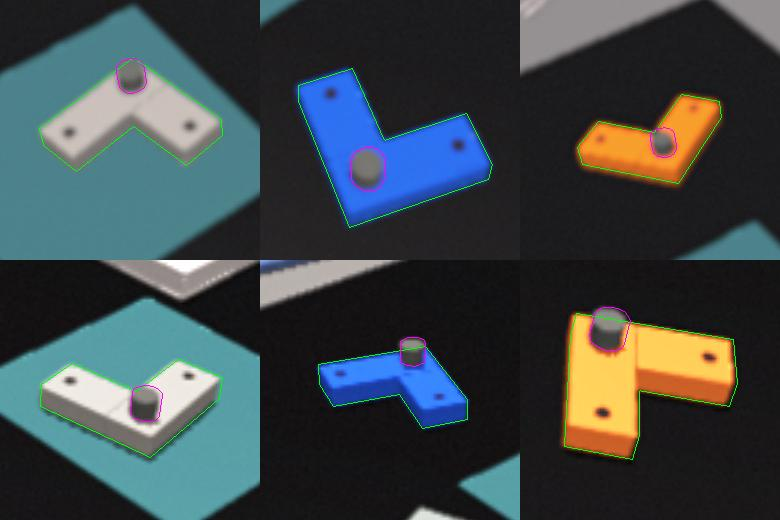

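Pose overlays agree for silver and blue. The orange mask is cut short in the bright view (lower right), so I widen it, refit, and work out the grasps.

```bash
sed -i 's/(h>5)&(h<22)&(s>150)&(v>110)/(h>2)\&(h<28)\&(s>110)\&(v>90)/; s/(s<50)&(v>85)/(s<60)\&(v>75)/' fit.py
python3 a.py
python3 - <<'E'
from h import *
s=status.observe(); R=np.array(s["tool_rot"]); print(s["time_s"],np.round(s["position"],4),R.round(3).tolist(),s["grip_width"],env.tcp_to_grasp)
E
```

```text
silver [ 0.533 -0.006] [ 0.536 -0.003] fit [0.543  0.0072] yaw 9.1 z 0.0203 1-IoU 0.135
blue [0.513 0.254] [0.516 0.252] fit [0.5004 0.2438] yaw 160.0 z 0.018 1-IoU 0.044
orange [ 0.48  -0.258] [ 0.471 -0.267] fit [ 0.4689 -0.2773] yaw -145.8 z 0.0193 1-IoU 0.072
0.1 [0.2404 0.4943 0.1954] [[-0.899, 0.438, -0.001], [0.438, 0.899, -0.001], [0.0, -0.001, -1.0]] 0.085291335044806 0.0187
```

```bash
python3 -m handwheel '26.4 -22 -6 0 0 6 0.65; 26.4 -22 -6 0 0 6 0.65; 26.4 -22 -6 0 0 6 0.65; 26.4 -22 -6 0 0 6 0.65; 26.4 -22 -6 0 0 6 0.65; 26.4 -22 -6 0 0 6 0.65; 26.4 -22 -6 0 0 6 0.65; 26.4 -22 -6 0 0 6 0.65' 60
python3 -m handwheel '0 0 0 0 0 0 0.65; 0 0 0 0 0 0 0.65; 0 0 0 0 0 0 0.65'
python3 - <<'E'
from h import *
s=status.observe(); print(s["time_s"],np.round(s["position"],4),np.array(s["tool_rot"]).round(3).tolist(),s["grip_width"])
im=get_image("wrist"); save(im,"w1.png"); np.save("w1.npy",im,allow_pickle=True); print(im["xyz"],im["orientation"],im["vertical_fov"])
E
```

```text
time_s: 0.77
position: [0.494, 0.2827, 0.138]
tool_rot: [[-0.94, 0.341, -0.001], [0.341, 0.94, -0.0], [0.001, -0.0, -1.0]]
ft_force: [1.3, 0.1, -0.4]
grip_width: 0.0552
gripper_force: 0.0
time_s: 1.02
position: [0.4925, 0.2844, 0.1383]
tool_rot: [[-0.94, 0.341, -0.001], [0.341, 0.94, -0.0], [0.001, -0.0, -1.0]]
ft_force: [0.8, -0.2, 0.5]
grip_width: 0.0551
gripper_force: 0.0
1.0167 [0.4925 0.2844 0.1383] [[-0.94, 0.341, -0.001], [0.341, 0.94, -0.0], [0.001, -0.0, -1.0]] 0.055108098443605216
[0.41898872 0.31090627 0.31637345] [[ 3.41886168e-01  8.93528708e-01  2.91067512e-01]
 [ 9.39741227e-01 -3.24901126e-01 -1.06422197e-01]
 [-5.23125745e-04  3.09912418e-01 -9.50764965e-01]] 71.83756049884727
```

View pics/w1.png

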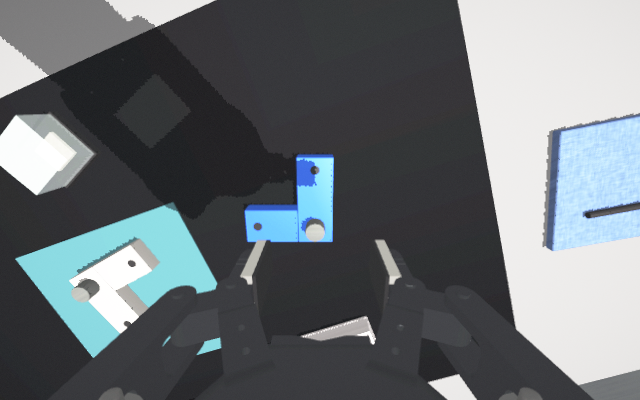

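The wrist view shows the blue bracket between and ahead of the fingers: arm at columns 297–333, boss at (315,230). I refit it from this close view.

```bash
sed -i 's/(h>105)&(h<130)&(s>140)&(v>80)/(h>98)\&(h<130)\&(s>110)\&(v>70)/' fit.py
python3 - <<'E'
from fit import *
w=np.load("w1.npy",allow_pickle=True).item(); A=[np.load(n+"0.npy",allow_pickle=True).item() for n in ["scene","side"]]
for nm,ims in [("w",[w]),("all",A+[w])]:
    T,f,_=fit(ims,"blue",[.5004,.2438,0,.018],r=.015,a0=np.radians(160)); print(nm,T[:2].round(4),np.degrees(T[2]).round(1),T[3].round(4),round(f,3))
    c,s=np.cos(T[2]),np.sin(T[2]); g=T[:2]+[.007*c+.03*s,.007*s-.03*c]; print("grasp",g.round(4),"delta cm",((g-np.array([.4925,.2844]))*100).round(2))
E
```

```text
w [0.5007 0.2424] 159.9 0.0176 0.344
grasp [0.5045 0.273 ] delta cm [ 1.2  -1.14]
all [0.5006 0.2429] 160.0 0.0181 0.154
grasp [0.5042 0.2735] delta cm [ 1.17 -1.09]
```

```bash
python3 -m handwheel '1.2 -1.1 -3 0 0 0 0.65; 1.2 -1.1 -7 0 0 0 0.65; 1.2 -1.1 -10 0 0 0 0.65; 1.2 -1.1 -11.5 0 0 0 0.65; 1.2 -1.1 -12.2 0 0 0 0.65; 1.2 -1.1 -12.6 0 0 0 0.65; 1.2 -1.1 -12.6 0 0 0 0.65'
python3 -m handwheel '0 0 0 0 0 0 0.3; 0 0 0 0 0 0 0.3; 0 0 0 0 0 0 0.3; 0 0 0 0 0 0 0.3; 0 0 0 0 0 0 0.3; 0 0 0 0 0 0 0.3' 70
python3 - <<'E'
from h import *
im=get_image("wrist"); save(im,"w2.png",(200,120,440,320),2.5)
E
```

```text
time_s: 1.65
position: [0.5047, 0.2741, 0.013]
tool_rot: [[-0.94, 0.34, 0.0], [0.34, 0.94, 0.0], [-0.0, 0.0, -1.0]]
ft_force: [-0.6, 0.1, -0.2]
grip_width: 0.0556
gripper_force: 0.0
time_s: 2.15
position: [0.505, 0.2733, 0.0128]
tool_rot: [[-0.94, 0.341, 0.0], [0.341, 0.94, 0.0], [-0.0, 0.0, -1.0]]
ft_force: [0.4, -0.2, -0.1]
grip_width: 0.0253
gripper_force: 0.0
```

View pics/w2.png

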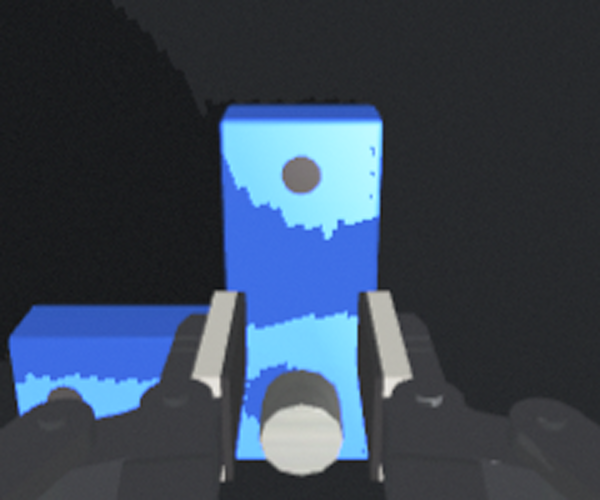

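The pads closed to 25 mm above the bracket's top: the fingertips sit back from the TCP at this opening. I reopen and go lower, watching the force.

```bash
python3 -m handwheel '0 0 0.5 0 0 0 0.65; 0 0 0.5 0 0 0 0.65; 0 0 0.5 0 0 0 0.65; 0 0 0.5 0 0 0 0.65; 0 0 -0.6 0 0 0 0.65; 0 0 -0.9 0 0 0 0.65; 0 0 -0.9 0 0 0 0.65'
python3 -m handwheel '0 0 0 0 0 0 0.3; 0 0 0 0 0 0 0.3; 0 0 0 0 0 0 0.3; 0 0 0 0 0 0 0.3; 0 0 0 0 0 0 0.3' 70
```

```text
time_s: 2.78
position: [0.5043, 0.2731, 0.0027]
tool_rot: [[-0.94, 0.341, -0.002], [0.341, 0.94, -0.001], [0.002, -0.001, -1.0]]
ft_force: [0.4, -1.0, 0.8]
grip_width: 0.0555
gripper_force: 0.0
time_s: 3.2
position: [0.505, 0.2734, 0.0038]
tool_rot: [[-0.94, 0.341, 0.0], [0.341, 0.94, 0.0], [-0.0, 0.0, -1.0]]
ft_force: [-0.6, -0.1, -1.0]
grip_width: 0.0259
gripper_force: 0.0
```

Still closed on nothing at TCP z = 4 mm. Looking from the outside before going lower.

Run:
```python
from h import *
t=[]
for n,c in [("side",(240,90,380,200)),("scene",(280,240,420,350))]:
    im=get_image(n); np.save(n+"2.npy",im,allow_pickle=True); a=im["color"][:,:,::-1].copy(); s=status.observe(); p=np.array(s["position"])
    b=cv2.resize(a,None,fx=4,fy=4,interpolation=cv2.INTER_CUBIC)
    for d in (0,.02,.04):
        u=project(im,[p+[0,0,d]])[0]; cv2.circle(b,tuple(int(v) for v in (u+.5)*4),3,(0,0,255),-1)
    t.append(b[c[1]*4:c[3]*4,c[0]*4:c[2]*4])
cv2.imwrite("pics/o1.png",cv2.resize(np.hstack(t),None,fx=.7,fy=.7));
```

```text
(no output)
```

View pics/o1.png

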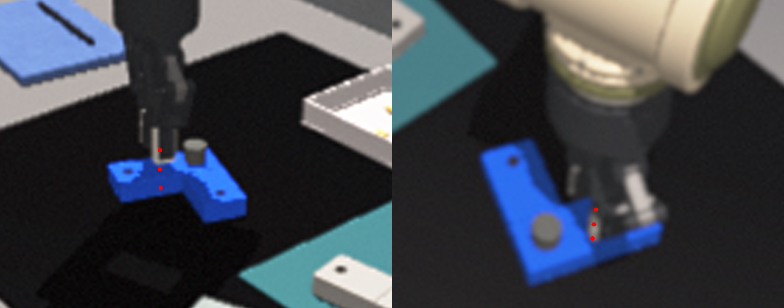

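The side view (left half) shows the real fingertips at the top face of the blue arm, about 22 mm above the projected TCP (lowest red dot). At this opening the fingers end well short of the TCP, so I reopen, lower more and check the force.

```bash
python3 -m handwheel '0 0 1 0 0 0 0.65; 0 0 1 0 0 0 0.65; 0 0 1 0 0 0 0.65; 0 0 1 0 0 0 0.65; 0 0 -0.3 0 0 0 0.65; 0 0 -0.8 0 0 0 0.65; 0 0 -1.1 0 0 0 0.65; 0 0 -1.1 0 0 0 0.65'
python3 -m handwheel '0 0 0 0 0 0 0.3; 0 0 0 0 0 0 0.3; 0 0 0 0 0 0 0.3; 0 0 0 0 0 0 0.3; 0 0 0 0 0 0 0.3' 70
```

```text
time_s: 3.97
position: [0.5044, 0.2732, -0.0081]
tool_rot: [[-0.94, 0.341, -0.002], [0.341, 0.94, -0.0], [0.001, -0.001, -1.0]]
ft_force: [-0.2, 0.8, 0.6]
grip_width: 0.0557
gripper_force: 0.0
time_s: 4.38
position: [0.5049, 0.2734, -0.0072]
tool_rot: [[-0.94, 0.341, 0.0], [0.341, 0.94, 0.0], [-0.0, 0.0, -1.0]]
ft_force: [-0.7, -0.2, -0.7]
grip_width: 0.0255
gripper_force: 0.0
```

Run:
```python
from h import *
t=[]
for n,c in [("side",(250,95,360,195)),("scene",(290,250,400,350))]:
    im=get_image(n); np.save(n+"3.npy",im,allow_pickle=True); a=im["color"][:,:,::-1].copy(); s=status.observe(); p=np.array(s["position"])
    b=cv2.resize(a,None,fx=4,fy=4,interpolation=cv2.INTER_CUBIC)
    t.append(b[c[1]*4:c[3]*4,c[0]*4:c[2]*4])
w=get_image("wrist"); np.save("w3.npy",w,allow_pickle=True); 
b=cv2.resize(w["color"][170:290,230:410,::-1],(720,480))
cv2.imwrite("pics/o2.png",cv2.resize(np.hstack([np.vstack(t),cv2.resize(b,(660,440)).repeat(1,0) if 0 else cv2.copyMakeBorder(b,0,320,0,0,0)]),None,fx=.68,fy=.68))
print(cv2.imread("pics/o2.png").shape)
```

```text
(544, 789, 3)
```

View pics/o2.png

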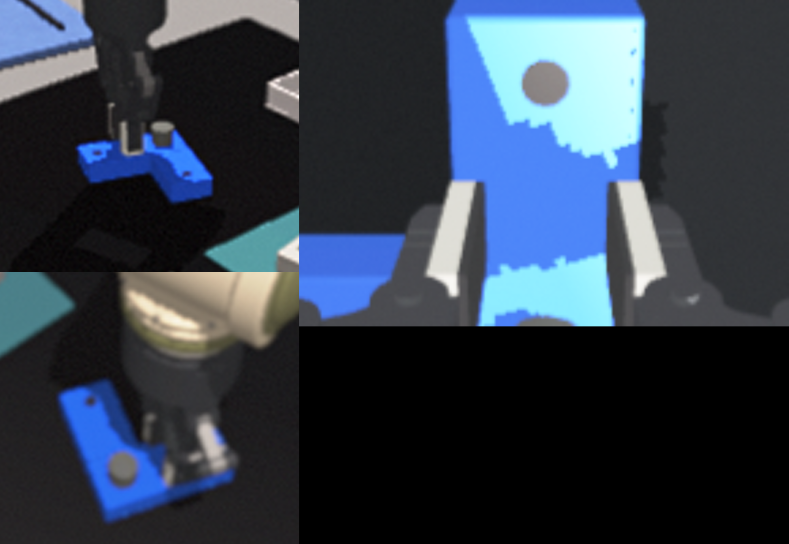

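The bracket top (40 mm ≈ 70 px) and the pad tips (25.5 mm ≈ 46 px) compare in the wrist view as tips just ~3 mm above the top face: the tips sit ~38 mm behind the reported TCP at this opening. About 17 mm lower is needed.

```bash
python3 -m handwheel '0 0 1 0 0 0 0.65; 0 0 1 0 0 0 0.65; 0 0 1 0 0 0 0.65; 0 0 1 0 0 0 0.65; 0 0 -0.3 0 0 0 0.65; 0 0 -0.9 0 0 0 0.65; 0 0 -1.2 0 0 0 0.65; 0 0 -1.2 0 0 0 0.65'
python3 -m handwheel '0 0 -0.3 0 0 0 0.65; 0 0 -0.4 0 0 0 0.65; 0 0 -0.4 0 0 0 0.3; 0 0 -0.4 0 0 0 0.3; 0 0 -0.4 0 0 0 0.3; 0 0 -0.4 0 0 0 0.3; 0 0 -0.4 0 0 0 0.3' 70
```

```text
time_s: 5.2
position: [0.5044, 0.2732, -0.0202]
tool_rot: [[-0.94, 0.341, -0.002], [0.341, 0.94, -0.0], [0.001, -0.001, -1.0]]
ft_force: [-0.1, 0.4, -0.6]
grip_width: 0.0555
gripper_force: 0.0
time_s: 5.78
position: [0.505, 0.2734, -0.0229]
tool_rot: [[-0.94, 0.341, 0.001], [0.341, 0.94, 0.0], [-0.001, 0.0, -1.0]]
ft_force: [-1.6, -0.8, 6.3]
grip_width: 0.0381
gripper_force: 71.3
```

Gripped (38 mm, 71 N). Lift 8 cm and carry over silver with a +29° turn.

```bash
python3 -m handwheel '0 0 3 0 0 0 0.3; 0 0 6 0 0 0 0.3; 0.2 -2 8 0 0 3 0.3; 0.7 -6 8 0 0 8 0.3; 1.1 -10 8 0 0 13 0.3; 1.5 -14 8 0 0 18 0.3; 2 -18 8 0 0 23 0.3; 2.4 -21.5 8 0 0 27 0.3'
python3 -m handwheel '0.1 -1.5 0 0 0 2 0.3; 0.2 -2.3 0 0 0 2.1 0.3; 0.2 -2.3 0 0 0 2.1 0.3; 0.2 -2.3 0 0 0 2.1 0.3'
cat > b.py <<'E'
import sys
from fit import *
tag=sys.argv[1]
A={n:get_image(n) for n in ["scene","side","wrist"]}; np.save(f"all_{tag}.npy",A,allow_pickle=True)
s=status.observe(); print(s["time_s"],np.round(s["position"],4),np.array(s["tool_rot"]).round(3).tolist())
cv2.imwrite(f"pics/{tag}.png",np.vstack([np.hstack([A["scene"]["color"][130:400,120:480,::-1],A["side"]["color"][60:330,220:580,::-1]]),cv2.copyMakeBorder(A["wrist"]["color"][100:400,:,::-1],0,0,0,80,0)]))
E
python3 b.py c1
```

```text
time_s: 6.45
position: [0.5285, 0.0561, 0.0563]
tool_rot: [[-0.992, -0.127, -0.001], [-0.127, 0.992, 0.0], [0.001, 0.0, -1.0]]
ft_force: [1.2, -0.3, -3.1]
grip_width: 0.0378
gripper_force: 71.9
time_s: 6.78
position: [0.5306, 0.036, 0.0563]
tool_rot: [[-0.987, -0.158, -0.001], [-0.158, 0.987, 0.0], [0.001, 0.001, -1.0]]
ft_force: [0.3, -0.7, -1.9]
grip_width: 0.0379
gripper_force: 71.9
6.9333 [0.5306 0.0367 0.0565] [[-0.987, -0.16, -0.0], [-0.16, 0.987, 0.0], [0.0, 0.0, -1.0]]
```

View pics/c1.png

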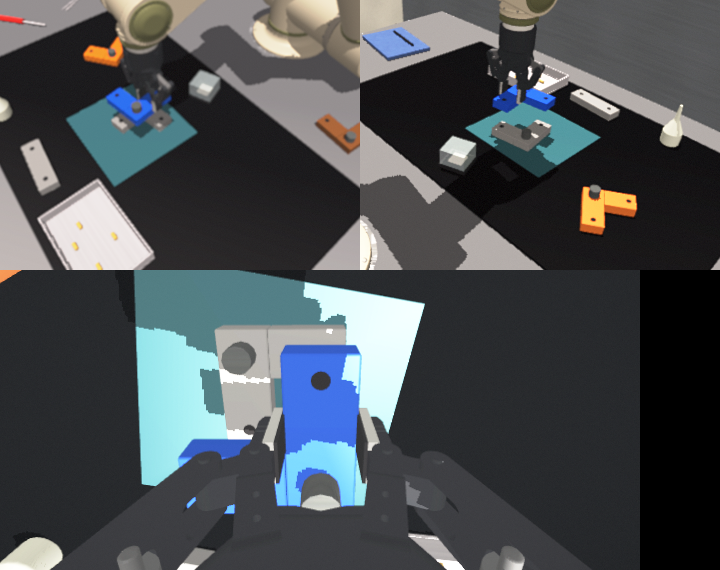

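The view shows blue held level over the mat. In the wrist part, the blue arm's far end is at about (283–358, 353), the silver heel boss at (238,357). I measure both brackets in this one wrist picture, ignoring the fingers.

```bash
cat > wfit.py <<'E'
from fit import *
def wfit(im,col,T0,valid,r=.012,da=.12,other=None,zf=0):
    v=cv2.resize(valid.astype(np.uint8),None,fx=S,fy=S,interpolation=cv2.INTER_NEAREST)
    if other is not None:
        o=ras(im,L,-.01,.01,other)|ras(im,C,.01,.027,other); v=v*(1-cv2.dilate(o,np.ones((13,13))))
    m=mask(im,col)
    ys,xs=np.nonzero(v); sl=(slice(ys.min(),ys.max()+1),slice(xs.min(),xs.max()+1)); v=v[sl]; m=m[sl]
    def cost(T):
        T=np.r_[T,T0[3]] if len(T)==3 else T
        a=ras(im,L,-.01,.01,T)[sl]; b=cv2.dilate(ras(im,C,.01,.027,T)[sl],np.ones((5,5))); k=v*(1-b); a=a*k; mm=m*k
        return 1-(a&mm).sum()/max(1,(a|mm).sum())
    B=[(T0[0]-r,T0[0]+r),(T0[1]-r,T0[1]+r),(T0[2]-da,T0[2]+da)]+([(T0[3]-zf,T0[3]+zf)] if zf else [])
    R=differential_evolution(cost,B,popsize=12,maxiter=40,seed=1,tol=1e-6,polish=False)
    return (R.x if zf else np.r_[R.x,T0[3]]),R.fun
def overlay(im,Ts,name,crop):
    img=cv2.resize(im["color"],None,fx=S,fy=S)[:,:,::-1].copy()
    for T,cc in Ts:
        for pl,z0,z1 in [(L,-.01,.01),(C,.01,.027)]:
            cn,_=cv2.findContours(ras(im,pl,z0,z1,T),cv2.RETR_EXTERNAL,cv2.CHAIN_APPROX_NONE); cv2.drawContours(img,cn,-1,cc,1)
    cv2.imwrite("pics/"+name,img[crop[1]*S:crop[3]*S,crop[0]*S:crop[2]*S])
def rel(Tb,Ts):
    c,s=np.cos(Ts[2]),np.sin(Ts[2]); d=Tb[:2]-Ts[:2]
    e=(np.degrees(Tb[2]-Ts[2]-np.pi)+180)%360-180
    print("upper minus lower, world cm",(d*100).round(2),"yaw err from half turn",e.round(2))
E
cat > c.py <<'E'
from wfit import *
A=np.load("all_c1.npy",allow_pickle=True).item(); im=A["wrist"]
v=np.zeros((400,640),bool); v[150:228,240:400]=1; v[228:262,282:357]=0; v[262:286,150:240]=1
B0=[.543,.0077,np.radians(189.2),.097]
Tb,f=wfit(im,"blue",B0,v,zf=.006); print("blue",Tb[:2].round(4),np.degrees(Tb[2]).round(2),Tb[3].round(4),round(f,3))
Tb,f=wfit(im,"blue",B0,v); print("blue",Tb[:2].round(4),np.degrees(Tb[2]).round(2),Tb[3].round(4),round(f,3))
v=np.zeros((400,640),bool); v[140:228,195:400]=1; v[228:255,200:250]=1
for z in (.0203,):
    Ts,f=wfit(im,"silver",[.543,.0072,np.radians(9.1),z],v,other=Tb,zf=.004); print("silver",Ts[:2].round(4),np.degrees(Ts[2]).round(2),Ts[3].round(4),round(f,3))
rel(Tb,Ts); overlay(im,[(Tb,(0,0,255)),(Ts,(0,255,0))],"ov1.png",(160,130,426,329))
B=[A["scene"],A["side"]]
I=[np.load(n+"0.npy",allow_pickle=True).item() for n in ["scene","side"]]
for n,i in zip(("scene","side"),I):
    T,f,_=fit([i],"silver",[.543,.0072,0,.0195],r=.012,zfree=False,a0=.16); print(n,T[:2].round(4),np.degrees(T[2]).round(2),round(f,3))
for i,n in zip(B,("scene","side")):
    T,f,_=fit([i],"blue",[.543,.0077,0,.097],r=.012,zfree=False,a0=np.radians(189.2)); print(n,"blue held",T[:2].round(4),np.degrees(T[2]).round(2),round(f,3))
E
python3 c.py
```

```text
blue [0.5434 0.0072] 189.29 0.0944 0.17
blue [0.5426 0.0073] 188.98 0.097 0.186
silver [0.5432 0.0093] 9.24 0.0242 0.427
upper minus lower, world cm [-0.06 -0.2 ] yaw err from half turn -0.26
scene [0.5431 0.0062] 9.17 0.015
side [0.5433 0.0096] 9.11 0.122
scene blue held [0.5416 0.007 ] 186.36 0.288
side blue held [0.5391 0.0074] 189.07 0.133
```

View pics/ov1.png

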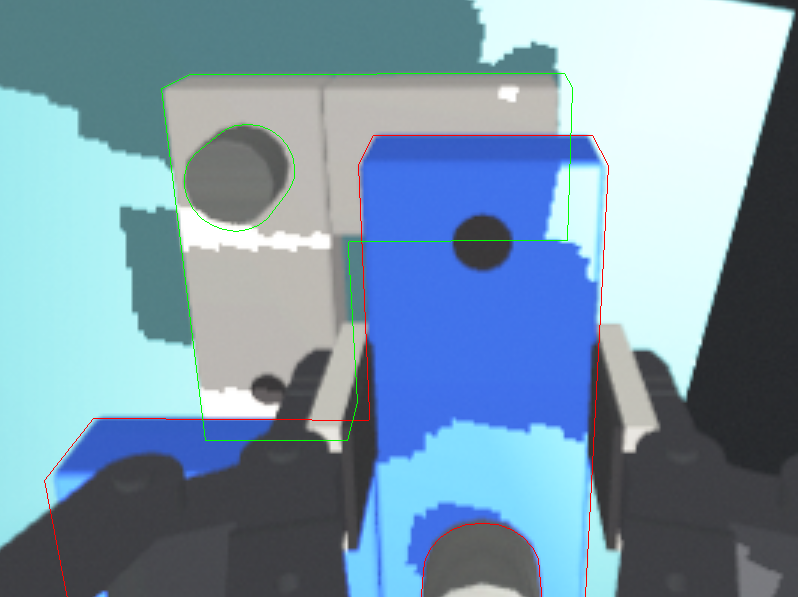

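The overlay shows the silver fit pulled too high and wide (glare), so I use the sharp corners instead: silver top corners (165,89), (558,89) and (334,236), blue (360,165), (602,165) and (57,470), with height solved from the known sizes.

```bash
cat > d.py <<'E'
from wfit import *
from scipy.optimize import least_squares
def corners(im,px,model,T0,zfree=True):
    px=np.array(px,float); M=np.array(model)/1000.
    def P(T):
        c,s=np.cos(T[2]),np.sin(T[2]); Q=M[:,:2]@np.array([[c,s],[-s,c]])+T[:2]; return np.c_[Q,T[3]+M[:,2]]
    r=least_squares(lambda T:(project(im,P(T if zfree else np.r_[T,T0[3]]))-px).ravel(),T0 if zfree else T0[:3],x_scale=[.01,.01,.1,.01][:4 if zfree else 3])
    T=r.x if zfree else np.r_[r.x,T0[3]]
    print(T[:2].round(4),np.degrees(T[2]).round(2),T[3].round(4),"rms px",np.sqrt((r.fun**2).mean()).round(2)); return T
E
python3 - <<'E'
from d import *
im=np.load("all_c1.npy",allow_pickle=True).item()["wrist"]; t=lambda P:[[x/3+160-.33,y/3+130-.33] for x,y in P]
s=corners(im,t([(165,89),(558,89),(334,236)]),[(-50,-50,10),(-50,50,10),(-10,-10,10)],[.543,.008,.16,.018])
b=corners(im,t([(360,165),(602,165),(57,470)]),[(50,-10,10),(50,-50,10),(-10,50,10)],[.543,.008,np.radians(189),.096])
rel(b,s)
for z in (.0165,.0185): s=corners(im,t([(165,89),(558,89),(334,236)]),[(-50,-50,10),(-50,50,10),(-10,-10,10)],[.543,.008,.16,z],False); rel(b,s)
overlay(im,[(b,(0,0,255)),(s,(0,255,0))],"ov2.png",(160,130,426,329))
E
```

```text
[0.5455 0.0074] 9.34 0.0154 rms px 0.33
[0.544  0.0073] 189.05 0.0921 rms px 0.1
upper minus lower, world cm [-0.15 -0.02] yaw err from half turn -0.28
[0.5453 0.0076] 9.34 0.0165 rms px 0.4
upper minus lower, world cm [-0.13 -0.03] yaw err from half turn -0.29
[0.5448 0.0078] 9.36 0.0185 rms px 0.7
upper minus lower, world cm [-0.08 -0.06] yaw err from half turn -0.31
```

```bash
python3 -m handwheel '0.1 0 -2 0 0 0.3 0.3; 0.1 0 -4 0 0 0.3 0.3; 0.1 0 -5 0 0 0.3 0.3; 0.1 0 -5 0 0 0.3 0.3; 0.1 0 -5 0 0 0.3 0.3'; python3 b.py c2
python3 - <<'E'
from h import *
A=np.load("all_c2.npy",allow_pickle=True).item()
w=cv2.resize(A["wrist"]["color"][130:280,160:420,::-1],None,fx=3,fy=3)
s=cv2.resize(A["side"]["color"][155:215,335:430,::-1],None,fx=4,fy=4); c=cv2.resize(A["scene"]["color"][205:265,215:310,::-1],None,fx=4,fy=4)
cv2.imwrite("pics/c2b.png",cv2.copyMakeBorder(w,0,0,0,0,0)); cv2.imwrite("pics/c2c.png",np.hstack([s,c]))
cv2.imwrite("pics/c2d.png",np.vstack([w[:355],cv2.copyMakeBorder(np.hstack([s,c]),0,0,0,20,0)]))
E
```

```text
time_s: 7.35
position: [0.5318, 0.0359, 0.0067]
tool_rot: [[-0.986, -0.165, -0.001], [-0.165, 0.986, 0.0], [0.001, 0.0, -1.0]]
ft_force: [-0.3, -0.6, -2.2]
grip_width: 0.0381
gripper_force: 71.8
7.5 [0.5325 0.0355 0.0076] [[-0.986, -0.165, 0.002], [-0.165, 0.986, -0.0], [-0.002, -0.001, -1.0]]
```

View pics/c2d.png

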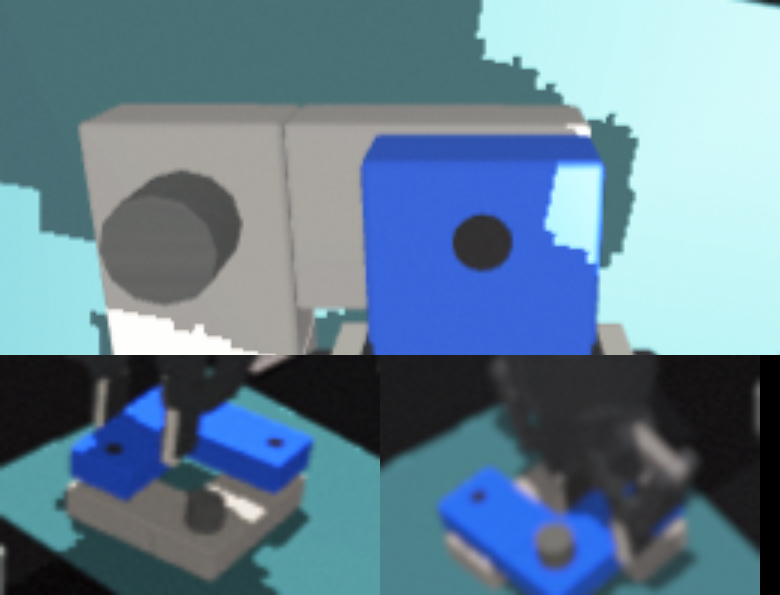

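Here blue sits about 1 cm above silver, sides nearly in line. Corners: silver (80,124), (590,124), (299,308); blue (362,161), (603,161).

Run:
```python
from d import *
im=np.load("all_c2.npy",allow_pickle=True).item()["wrist"]; t=lambda P:[[x/3+160-.33,y/3+130-.33] for x,y in P]
s=corners(im,t([(80,124),(590,124),(299,308)]),[(-50,-50,10),(-50,50,10),(-10,-10,10)],[.543,.008,.16,.016])
s2=corners(im,t([(80,124),(590,124),(299,308)]),[(-50,-50,10),(-50,50,10),(-10,-10,10)],[.543,.008,.16,.0158],False)
b=corners(im,t([(362,161),(603,161)]),[(50,-10,10),(50,-50,10)],[.543,.008,np.radians(189.3),.0435],False)
rel(b,s);rel(b,s2)
```

```text
[0.545  0.0075] 9.48 0.0166 rms px 0.21
[0.5452 0.0073] 9.47 0.0158 rms px 0.34
[0.5453 0.0064] 189.46 0.0435 rms px 0.14
upper minus lower, world cm [ 0.03 -0.1 ] yaw err from half turn -0.02
upper minus lower, world cm [ 0.01 -0.09] yaw err from half turn -0.01
```

```bash
python3 -m handwheel '0 0.1 -0.3 0 0 0 0.3; 0 0.1 -0.5 0 0 0 0.3; 0 0.1 -0.6 0 0 0 0.3; 0 0.1 -0.6 0 0 0 0.3';  python3 -m handwheel '0 0 -0.1 0 0 0 0.3; 0 0 -0.15 0 0 0 0.3;0 0 -0.15 0 0 0 0.3'
```

```text
time_s: 7.83
position: [0.5318, 0.0364, 0.0005]
tool_rot: [[-0.986, -0.164, -0.0], [-0.164, 0.986, 0.0], [0.0, 0.0, -1.0]]
ft_force: [0.9, 1.0, -2.8]
grip_width: 0.0382
gripper_force: 71.9
time_s: 8.08
position: [0.5319, 0.0363, 0.0001]
tool_rot: [[-0.986, -0.164, 0.001], [-0.164, 0.986, -0.0], [-0.001, -0.0, -1.0]]
ft_force: [-3.3, 0.2, 7.5]
grip_width: 0.0376
gripper_force: 73.1
```

Contact felt (force from −2.8 to +7.5 N). Release, rise, and look.

```bash
python3 -m handwheel '0 0 0.05 0 0 0 0.6; 0 0 0.05 0 0 0 0.6; 0 0 0.05 0 0 0 0.6; 0 0 0.05 0 0 0 0.6; 0 0 3 0 0 0 0.6; 0 0 6 0 0 0 0.6; 0 0 9 0 0 0 0.6; 0 0 9 0 0 0 0.6'; python3 b.py c3
python3 - <<'E'
from h import *
A=np.load("all_c3.npy",allow_pickle=True).item()
w=cv2.resize(A["wrist"]["color"][120:300,180:440,::-1],None,fx=3,fy=3)
cv2.imwrite("pics/c3b.png",w)
E
```

```text
time_s: 8.75
position: [0.5346, 0.036, 0.0943]
tool_rot: [[-0.986, -0.164, 0.009], [-0.164, 0.986, -0.001], [-0.009, -0.003, -1.0]]
ft_force: [0.7, 0.4, 1.6]
grip_width: 0.0514
gripper_force: 0.0
8.9 [0.5316 0.0364 0.0887] [[-0.986, -0.164, -0.0], [-0.164, 0.986, 0.0], [0.0, 0.0, -1.0]]
```

View pics/c3b.png

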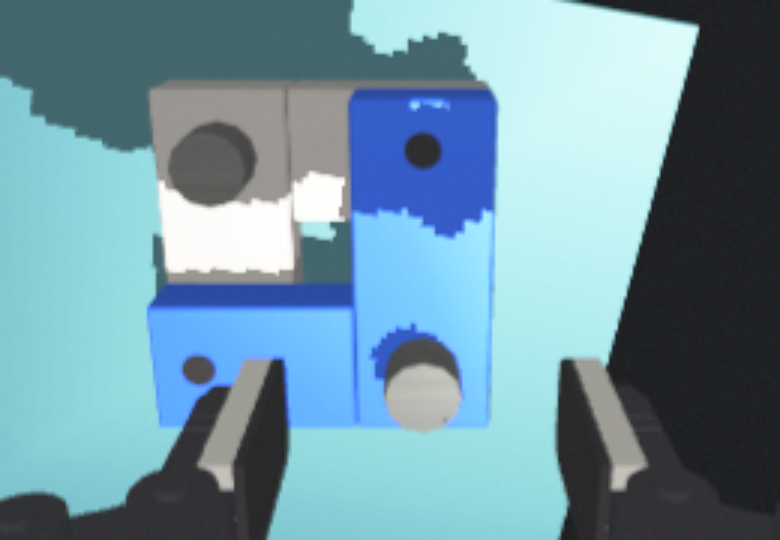

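Blue lies on silver, half turned, bosses at opposite corners. Checking alignment numerically and fixing a target for orange.

Run:
```python
from d import *
im=np.load("all_c3.npy",allow_pickle=True).item()["wrist"]; t=lambda P:[[x/3+180-.33,y/3+120-.33] for x,y in P]
px=t([(351,99),(496,99),(150,306),(160,427),(489,427)]); mo=[(50,-10,10),(50,-50,10),(-10,50,10),(-50,50,10),(-50,-50,10)]
b=corners(im,px,mo,[.543,.008,np.radians(189.3),.036]); b=corners(im,px,mo,[.543,.008,np.radians(189.3),.0362],False)
for T in (b,): 
  e=np.array([T[0],T[1],T[2]-np.pi,.0162]); c,s=np.cos(e[2]),np.sin(e[2])
  for m in [(-50,-50),(-30,-30)]:
    m=np.array(m)/1000; q=e[:2]+[c*m[0]-s*m[1],s*m[0]+c*m[1]]; u=project(im,[[*q,.0262]])[0]; print("silver pt expected crop px",((u-[180,120]+.33)*3).round(0))
overlay(im,[(b,(0,0,255)),(np.array([b[0],b[1],b[2]-np.pi,.0162]),(0,255,0))],"ov3.png",(180,120,440,300))
```

```text
[0.5445 0.0074] 189.43 0.0362 rms px 0.45
[0.5445 0.0073] 189.43 0.0362 rms px 0.45
silver pt expected crop px [149.  88.]
silver pt expected crop px [222. 156.]
```

View pics/ov3.png

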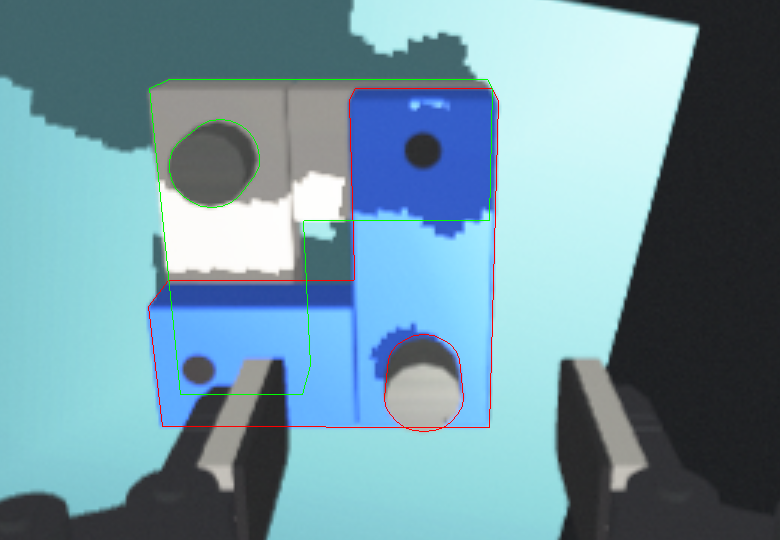

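Alignment is within about 1 mm, so blue is fine. That view brings me past the picture allowance (I count 12 views, limit 10), so from here on I work by numbers only, with no more viewing. Going to orange, turning −155°.

```bash
python3 -m handwheel '-0.5 -1.5 4 0 0 -7 0.65; -1.5 -5.5 4 0 0 -14 0.65; -2.5 -9.5 4 0 0 -21 0.65; -4 -13.5 4 0 0 -28 0.65; -5 -17.5 4 0 0 -35 0.65; -6 -21.5 4 0 0 -42 0.65; -7.2 -25.2 4 0 0 -49 0.65; -8.5 -29 4 0 0 -56 0.65'
python3 -m handwheel '0 0 0 0 0 -7 0.65; 0 0 0 0 0 -14 0.65; 0 0 0 0 0 -21 0.65; 0 0 0 0 0 -28 0.65; 0 0 0 0 0 -35 0.65; 0 0 0 0 0 -42 0.65; 0 0 0 0 0 -49 0.65; 0 0 0 0 0 -56 0.65'
python3 -m handwheel '0 0 0 0 0 -7 0.65; 0 0 0 0 0 -14 0.65; 0 0 0 0 0 -21 0.65; 0 0 0 0 0 -28 0.65; 0 0 0 0 0 -35 0.65; 0 0 0 0 0 -43 0.65; 0 0 0 0 0 -43 0.65; 0 0 0 0 0 -43 0.65'
cat > e.py <<'E'
from wfit import *
im=get_image("wrist"); np.save("w5.npy",im,allow_pickle=True); s=status.observe(); p=np.array(s["position"]); R=np.array(s["tool_rot"]); phi=np.degrees(np.arctan2(R[1,1],R[0,1]))
u=project(im,[[.4689,-.2773,.015]])[0].astype(int); print("px",u,"pos",p.round(4),"phi",phi.round(2))
v=np.zeros((400,640),bool); v[max(0,u[1]-110):u[1]+110,max(0,u[0]-110):u[0]+110]=1
m=mask(im,"orange")[::S,::S]*v; print("mask px",m.sum(), "bbox",[(q.min(),q.max()) for q in np.nonzero(m)])
for zf in (0,.004):
    T,f=wfit(im,"orange",[.4689,-.2773,np.radians(-145.8),.0135],v,zf=zf); print(T[:2].round(4),np.degrees(T[2]).round(2),T[3].round(4),"cost",round(f,3))
    c,s=np.cos(T[2]),np.sin(T[2]); g=T[:2]+[c*.007+s*.03,s*.007-c*.03]
    print("grasp",g.round(4),"delta cm",((g-p[:2])*100).round(2),"turn",((np.degrees(T[2])+90-phi+90)%180-90).round(2))
np.save("To.npy",T)
E
python3 e.py
```

```text
time_s: 9.57
position: [0.4455, -0.2551, 0.1276]
tool_rot: [[-0.683, 0.73, -0.002], [0.73, 0.683, 0.002], [0.003, -0.0, -1.0]]
ft_force: [0.5, -0.5, 0.7]
grip_width: 0.0555
gripper_force: 0.0
time_s: 10.23
position: [0.4463, -0.2532, 0.1275]
tool_rot: [[0.223, 0.975, -0.002], [0.975, -0.223, 0.002], [0.002, -0.003, -1.0]]
ft_force: [0.6, -0.4, 0.3]
grip_width: 0.0553
gripper_force: 0.0
time_s: 10.9
position: [0.4465, -0.2534, 0.1279]
tool_rot: [[0.823, 0.568, -0.002], [0.568, -0.823, 0.002], [-0.001, -0.002, -1.0]]
ft_force: [0.6, 0.5, -0.1]
grip_width: 0.0554
gripper_force: 0.0
px [349 178] pos [ 0.4466 -0.2535  0.1282] phi -55.35
mask px 2495 bbox [(np.int64(130), np.int64(224)), (np.int64(304), np.int64(405))]
[ 0.4711 -0.2784] -145.81 0.0135 cost 0.613
grasp [ 0.4485 -0.2575] delta cm [ 0.19 -0.4 ] turn -0.47
[ 0.4718 -0.2779] -145.96 0.0175 cost 0.595
grasp [ 0.4492 -0.257 ] delta cm [ 0.26 -0.35] turn -0.61
```

```bash
sed -i 's/(h>2)&(h<28)&(s>110)&(v>90)/((h<40)|(h>172))\&(s>70)\&(v>70)/' fit.py; sed -i 's/im=get_image("wrist"); np.save("w5.npy",im,allow_pickle=True)/im=np.load("w5.npy",allow_pickle=True).item()/' e.py; python3 e.py
python3 - <<'E'
from h import *
im=np.load("w5.npy",allow_pickle=True).item(); a=cv2.cvtColor(im["color"],cv2.COLOR_RGB2HSV)
for r in range(125,250,10): print(r,[tuple(int(x) for x in a[r,c]) for c in range(300,412,14)])
E
```

```text
px [349 178] pos [ 0.4466 -0.2535  0.1282] phi -55.35
mask px 5801 bbox [(np.int64(130), np.int64(224)), (np.int64(304), np.int64(405))]
[ 0.4711 -0.2784] -145.8 0.0135 cost 0.053
grasp [ 0.4484 -0.2575] delta cm [ 0.19 -0.4 ] turn -0.45
[ 0.4719 -0.2779] -145.62 0.0174 cost 0.031
grasp [ 0.4491 -0.2571] delta cm [ 0.26 -0.37] turn -0.28
125 [(98, 29, 35), (110, 23, 34), (108, 40, 32), (105, 30, 34), (120, 16, 32), (105, 32, 32), (108, 40, 32), (105, 30, 34)]
135 [(108, 38, 34), (28, 89, 255), (28, 94, 255), (28, 96, 255), (27, 98, 255), (27, 100, 255), (26, 105, 255), (26, 110, 255)]
145 [(110, 23, 34), (28, 93, 255), (30, 8, 181), (27, 100, 255), (27, 101, 255), (27, 103, 255), (26, 107, 255), (25, 112, 255)]
155 [(113, 30, 34), (15, 41, 197), (34, 11, 180), (26, 105, 255), (27, 106, 255), (26, 106, 255), (26, 109, 255), (25, 113, 255)]
165 [(105, 29, 35), (27, 98, 255), (11, 164, 219), (26, 108, 255), (26, 110, 255), (25, 112, 255), (25, 112, 255), (25, 116, 255)]
175 [(108, 39, 33), (27, 101, 255), (27, 103, 255), (25, 113, 255), (110, 23, 33), (105, 30, 34), (113, 32, 32), (120,
[... 185 characters left out ...]
), (17, 149, 255), (110, 24, 32), (105, 16, 32), (105, 46, 33), (105, 32, 32)]
205 [(113, 31, 33), (26, 112, 255), (26, 112, 255), (16, 150, 255), (105, 31, 33), (100, 23, 34), (105, 30, 34), (100, 25, 31)]
215 [(108, 36, 35), (11, 175, 223), (22, 127, 255), (11, 177, 196), (108, 36, 35), (113, 49, 21), (105, 16, 32), (120, 30, 34)]
225 [(105, 24, 21), (90, 24, 21), (100, 35, 22), (102, 53, 24), (120, 35, 22), (110, 33, 23), (110, 32, 24), (90, 38, 20)]
235 [(120, 23, 22), (113, 49, 21), (96, 53, 24), (96, 61, 21), (100, 36, 21), (0, 0, 20), (120, 27, 19), (105, 26, 20)]
245 [(105, 22, 23), (105, 49, 21), (105, 23, 22), (98, 51, 20), (120, 46, 22), (60, 13, 38), (30, 12, 205), (110, 33, 23)]
```

Clean fit now (cost 0.03–0.05). Descend and grip.

```bash
python3 -m handwheel '0.2 -0.4 -4 0 0 -0.4 0.65; 0.2 -0.4 -8 0 0 -0.4 0.65; 0.2 -0.4 -11 0 0 -0.4 0.65; 0.2 -0.4 -13.5 0 0 -0.4 0.65; 0.2 -0.4 -14.6 0 0 -0.4 0.65; 0.2 -0.4 -14.9 0 0 -0.4 0.65; 0.2 -0.4 -14.9 0 0 -0.4 0.65; 0.2 -0.4 -14.9 0 0 -0.4 0.65'
python3 -m handwheel '0 0 0 0 0 0 0.3; 0 0 0 0 0 0 0.3; 0 0 0 0 0 0 0.3; 0 0 0 0 0 0 0.3; 0 0 0 0 0 0 0.3' 70
```

```text
time_s: 11.62
position: [0.4492, -0.258, -0.0193]
tool_rot: [[0.828, 0.561, 0.001], [0.561, -0.828, -0.001], [0.0, 0.001, -1.0]]
ft_force: [0.3, -0.8, -0.4]
grip_width: 0.0555
gripper_force: 0.0
time_s: 12.03
position: [0.4492, -0.2579, -0.0184]
tool_rot: [[0.828, 0.561, 0.001], [0.561, -0.828, -0.001], [0.0, 0.002, -1.0]]
ft_force: [-1.0, 1.7, 7.2]
grip_width: 0.0378
gripper_force: 70.8
```

Gripped. Lift 9 cm and carry to above the pile with a +155° turn.

```bash
python3 -m handwheel '0 0 3 0 0 0 0.3; 0 0 6 0 0 4 0.3; 0.5 1 9 0 0 11 0.3; 2 4.5 9 0 0 18 0.3; 3.5 8 9 0 0 25 0.3; 5 11 9 0 0 32 0.3; 6.5 14.5 9 0 0 39 0.3; 8 18 9 0 0 46 0.3'
python3 -m handwheel '1.2 2.5 0 0 0 7 0.3; 2.7 5.6 0 0 0 14 0.3; 2.7 5.6 0 0 0 21 0.3; 2.7 5.6 0 0 0 28 0.3; 2.7 5.6 0 0 0 35 0.3; 2.7 5.6 0 0 0 42 0.3; 2.7 5.6 0 0 0 49 0.3; 2.7 5.6 0 0 0 56 0.3'
python3 -m handwheel '0 0 0 0 0 7 0.3; 0 0 0 0 0 14 0.3; 0 0 0 0 0 21 0.3; 0 0 0 0 0 28 0.3; 0 0 0 0 0 35 0.3; 0 0 0 0 0 42 0.3; 0 0 0 0 0 49 0.3; 0 0 0 0 0 53.2 0.3'
python3 -m handwheel '0 0 0 0 0 0 0.3; 0 0 0 0 0 0 0.3; 0 0 0 0 0 0 0.3'
cat > f.py <<'E'
import sys
from wfit import *
tag,zo=sys.argv[1],float(sys.argv[2])
A={n:get_image(n) for n in ["scene","side","wrist"]}; np.save(f"all_{tag}.npy",A,allow_pickle=True)
s=status.observe(); R=np.array(s["tool_rot"]); print(s["time_s"],np.round(s["position"],4),np.degrees(np.arctan2(R[1,1],R[0,1])).round(2))
im=A["wrist"]
for r,Tn in (("orange",[.5445,.0073,np.radians(9.43),zo]),("blue",[.5445,.0073,np.radians(189.43),.0362])):
    m=mask(im,r)[::S,::S]; u=[project(im,[[Tn[0]+np.cos(Tn[2])*a-np.sin(Tn[2])*b,Tn[1]+np.sin(Tn[2])*a+np.cos(Tn[2])*b,Tn[3]+.01]])[0].round(0).tolist() for a,b in L]
    print(r,"pred corners",u)
    k,lab,st,_=cv2.connectedComponentsWithStats(m.astype(np.uint8)); print([x.tolist() for x in st[1:] if x[4]>150])
E
python3 f.py p1 .103
```

```text
time_s: 12.7
position: [0.5291, -0.0761, 0.0707]
tool_rot: [[0.167, 0.986, 0.001], [0.986, -0.167, -0.0], [-0.0, 0.001, -1.0]]
ft_force: [0.5, -0.9, -3.0]
grip_width: 0.0379
gripper_force: 72.0
time_s: 13.37
position: [0.5557, -0.0216, 0.0705]
tool_rot: [[-0.725, 0.689, 0.0], [0.689, 0.725, -0.0], [-0.0, 0.0, -1.0]]
ft_force: [1.1, 0.3, -3.6]
grip_width: 0.0376
gripper_force: 72.1
time_s: 14.03
position: [0.5557, -0.0216, 0.0705]
tool_rot: [[-0.986, -0.168, 0.0], [-0.168, 0.986, -0.0], [-0.0, -0.0, -1.0]]
ft_force: [0.1, -0.4, -2.7]
grip_width: 0.0374
gripper_force: 72.1
time_s: 14.28
position: [0.5558, -0.0216, 0.0703]
tool_rot: [[-0.987, -0.159, 0.0], [-0.159, 0.987, -0.0], [-0.0, -0.0, -1.0]]
ft_force: [0.2, -0.3, -2.3]
grip_width: 0.0376
gripper_force: 72.1
14.4333 [ 0.5559 -0.0217  0.0702] 99.19
orange pred corners [[282.0, 154.0], [290.0, 319.0], [356.0, 319.0], [360.0, 228.0], [472.0, 227.0], [485.0, 153.0]]
[[279, 150, 204, 174, 19759]]
blue pred corners [[418.0, 260.0], [433.0, 138.0], [377.0, 138.0], [373.0, 215.0], [297.0, 216.0], [298.0, 260.0]]
[[373, 135, 61, 16, 856], [358, 230, 36, 32, 482], [407, 231, 17, 31, 246]]
```

```bash
cat > g.py <<'E'
import sys
from wfit import *
tag,zo=sys.argv[1],float(sys.argv[2])
im=np.load(f"all_{tag}.npy",allow_pickle=True).item()["wrist"]
v=np.zeros((400,640),bool); v[100:226,240:520]=1
ref=np.array([.5445,.0073,np.radians(189.43),.0362])
for zf in (0,.005):
    T,f=wfit(im,"orange",[.5445,.0073,np.radians(9.43),zo],v,zf=zf); print("orange",T[:2].round(4),np.degrees(T[2]).round(2),T[3].round(4),"cost",round(f,3)); rel(T,ref)
v=np.zeros((400,640),bool); v[110:215,365:470]=1
B,f=wfit(im,"blue",ref,v,other=T,r=.006,da=.03); print("blue",B[:2].round(4),np.degrees(B[2]).round(2),"cost",round(f,3)); rel(T,B)
E
python3 g.py p1 .103
```

```text
orange [0.5463 0.0063] 9.49 0.103 cost 0.027
upper minus lower, world cm [ 0.18 -0.1 ] yaw err from half turn 0.06
orange [0.5462 0.0062] 9.5 0.1038 cost 0.024
upper minus lower, world cm [ 0.17 -0.11] yaw err from half turn 0.07
blue [0.5449 0.0087] 190.2 cost 0.018
upper minus lower, world cm [ 0.14 -0.25] yaw err from half turn -0.7
```

```bash
python3 -m handwheel '-0.15 0.1 -1.5 0 0 0 0.3; -0.15 0.1 -3 0 0 0 0.3; -0.15 0.1 -3.9 0 0 0 0.3; -0.15 0.1 -3.9 0 0 0 0.3; -0.15 0.1 -3.9 0 0 0 0.3; -0.15 0.1 -3.9 0 0 0 0.3'; python3 f.py p2 .064; python3 g.py p2 .064
```

```text
time_s: 14.93
position: [0.5549, -0.0208, 0.0318]
tool_rot: [[-0.987, -0.161, 0.001], [-0.161, 0.987, -0.0], [-0.001, -0.001, -1.0]]
ft_force: [0.1, 0.1, -3.8]
grip_width: 0.0377
gripper_force: 72.1
15.0833 [ 0.5548 -0.0208  0.0318] 99.25
orange pred corners [[280.0, 155.0], [288.0, 319.0], [354.0, 319.0], [358.0, 229.0], [469.0, 228.0], [482.0, 155.0]]
[[280, 150, 202, 173, 19632]]
blue pred corners [[435.0, 290.0], [456.0, 147.0], [388.0, 147.0], [382.0, 239.0], [290.0, 239.0], [293.0, 290.0]]
[[383, 143, 75, 8, 503], [358, 231, 88, 52, 2311]]
orange [0.5455 0.0072] 9.47 0.064 cost 0.026
upper minus lower, world cm [ 0.1  -0.01] yaw err from half turn 0.04
orange [0.5453 0.007 ] 9.54 0.0647 cost 0.023
upper minus lower, world cm [ 0.08 -0.03] yaw err from half turn 0.11
blue [0.5444 0.0082] 189.16 cost 0.017
upper minus lower, world cm [ 0.09 -0.13] yaw err from half turn 0.38
```

```bash
python3 -m handwheel '-0.1 0.07 -0.3 0 0 0 0.3; -0.1 0.07 -0.55 0 0 0 0.3; -0.1 0.07 -0.65 0 0 0 0.3; -0.1 0.07 -0.65 0 0 0 0.3'; python3 -m handwheel '0 0 -0.1 0 0 0 0.3; 0 0 -0.15 0 0 0 0.3; 0 0 -0.15 0 0 0 0.3'
```

```text
time_s: 15.42
position: [0.5532, -0.0198, 0.0246]
tool_rot: [[-0.987, -0.161, -0.0], [-0.161, 0.987, 0.0], [0.0, 0.0, -1.0]]
ft_force: [-2.1, 0.2, -0.6]
grip_width: 0.0375
gripper_force: 72.3
time_s: 15.67
position: [0.5533, -0.0199, 0.0245]
tool_rot: [[-0.987, -0.161, 0.001], [-0.161, 0.987, -0.0], [-0.0, -0.0, -1.0]]
ft_force: [-5.9, 0.6, 11.8]
grip_width: 0.0376
gripper_force: 73.9
```

Contact at the predicted height (24.5 mm, 11.8 N). Release, rise, and measure the pile.

```bash
python3 -m handwheel '0 0 0.05 0 0 0 0.6; 0 0 0.05 0 0 0 0.6; 0 0 0.05 0 0 0 0.6; 0 0 0.05 0 0 0 0.6; 0 0 3 0 0 0 0.6; 0 0 6 0 0 0 0.6; 0 0 9 0 0 0 0.6; 0 0 9 0 0 0 0.6'; python3 -m handwheel '0 0 0 0 0 0 0.6; 0 0 0 0 0 0 0.6'; python3 f.py p3 .0562; python3 g.py p3 .0562
cat > k.py <<'E'
from wfit import *
im=np.load("all_p3.npy",allow_pickle=True).item()
w=im["wrist"]; a=np.array([.5445,.0073,np.radians(9.43),.0562]); v=np.zeros((400,640),bool); v[80:260,200:520]=1
T,f=wfit(w,"orange",a,v,r=.006,da=.04,zf=.004); print("wrist orange",T[:2].round(4),np.degrees(T[2]).round(2),T[3].round(4),f)
B,f=wfit(w,"blue",[.5445,.0073,np.radians(189.43),.0362],v,r=.006,da=.04,other=T); print("wrist blue",B[:2].round(4),np.degrees(B[2]).round(2),f)
rel(T,B)
for n in ("scene","side"):
    i=im[n]; u=project(i,[[.5445,.0073,.04]])[0].astype(int); v=np.zeros((400,640),bool); v[u[1]-40:u[1]+45,u[0]-50:u[0]+50]=1
    T,f=wfit(i,"orange",[.543,.007,a[2],.0585],v,r=.008,da=.05); B,g=wfit(i,"blue",[.543,.007,a[2]+np.pi,.0385],v,r=.008,da=.05,other=T)
    print(n,T[:2].round(4),np.degrees(T[2]).round(2),round(f,3),B[:2].round(4),np.degrees(B[2]).round(2),round(g,3)); rel(T,B)
E
python3 k.py
```

```text
time_s: 16.33
position: [0.556, -0.0205, 0.1185]
tool_rot: [[-0.987, -0.161, 0.01], [-0.161, 0.987, -0.002], [-0.009, -0.004, -1.0]]
ft_force: [0.8, 0.0, -0.1]
grip_width: 0.0514
gripper_force: 0.0
time_s: 16.5
position: [0.553, -0.0199, 0.1123]
tool_rot: [[-0.987, -0.161, -0.001], [-0.161, 0.987, 0.0], [0.001, 0.0, -1.0]]
ft_force: [0.9, 0.6, -0.7]
grip_width: 0.0514
gripper_force: 0.0
16.65 [ 0.5528 -0.0198  0.1118] 99.25
orange pred corners [[294.0, 139.0], [297.0, 250.0], [341.0, 250.0], [343.0, 187.0], [414.0, 187.0], [419.0, 139.0]]
[[295, 136, 125, 115, 3962]]
blue pred corners [[401.0, 240.0], [411.0, 136.0], [365.0, 136.0], [362.0, 202.0], [298.0, 202.0], [299.0, 240.0]]
[[345, 188, 20, 53, 289]]
orange [0.5437 0.0075] 9.54 0.0562 cost 0.589
upper minus lower, world cm [-0.08  0.02] yaw err from half turn 0.11
orange [0.5443 0.007 ] 9.56 0.0513 cost 0.58
upper minus lower, world cm [-0.02 -0.03] yaw err from half turn 0.13
blue [0.5498 0.0013] 187.99 cost 0.915
upper minus lower, world cm [-0.55  0.57] yaw err from half turn 1.57
wrist orange [0.544  0.0075] 10.15 0.0549 0.5510078432422304
wrist blue [0.5448 0.008 ] 191.27 0.8284734133790738
upper minus lower, world cm [-0.07 -0.04] yaw err from half turn -1.12
scene [0.5399 0.0048] 10.19 0.047 [0.5435 0.0078] 190.5 0.11
upper minus lower, world cm [-0.35 -0.3 ] yaw err from half turn -0.31
side [0.5442 0.0123] 9.02 0.055 [0.5451 0.0112] 189.55 0.052
upper minus lower, world cm [-0.09  0.12] yaw err from half turn -0.52
```

Glare and the nearby gripper spoil some masks. I back the arm off and re-measure from all views.

```bash
python3 -m handwheel '-2 0 3 0 0 0 0.6; -5 0 5 0 0 0 0.6; -8 0 8 0 0 0 0.6; -11 0 10 0 0 0 0.6; -14 0 12 0 0 0 0.6; -14 0 12 0 0 0 0.6; -14 0 12 0 0 0 0.6'
sed -i 's/((h<40)|(h>172))&(s>70)&(v>70)/((((h<40)|(h>172))\&(s>70)\&(v>70))|((h>10)\&(h<40)\&(s>28)\&(v>200)))/' fit.py
sed -i 's/im=np.load("all_p3.npy",allow_pickle=True).item()/im={n:get_image(n) for n in ["scene","side","wrist"]}; np.save("all_p4.npy",im,allow_pickle=True)/; s/v\[80:260,200:520\]=1/v[:]=1/; s/,da=.05);/,da=.05,zf=.008);/' k.py
python3 k.py
python3 - <<'E'
from fit import *
A=np.load("all_p4.npy",allow_pickle=True).item(); B=[A["scene"],A["side"]]
T,f,_=fit(B,"orange",[.543,.007,0,.0585],r=.012,a0=np.radians(9.4)); print("joint",T[:2].round(4),np.degrees(T[2]).round(2),T[3].round(4),round(f,3))
E
```

```text
time_s: 17.23
position: [0.4129, -0.02, 0.2336]
tool_rot: [[-0.987, -0.16, 0.002], [-0.16, 0.987, -0.001], [-0.002, -0.001, -1.0]]
ft_force: [0.2, 0.4, -0.3]
grip_width: 0.0512
gripper_force: 0.0
wrist orange [0.545  0.0074] 9.26 0.0565 0.572688604589818
wrist blue [0.5457 0.0053] 187.39 0.579437800900761
upper minus lower, world cm [-0.07  0.21] yaw err from half turn 1.86
scene [0.5401 0.0049] 10.26 0.045 [0.5435 0.0078] 190.55 0.111
upper minus lower, world cm [-0.34 -0.29] yaw err from half turn -0.3
side [0.5371 0.0067] 8.42 0.061 [0.5451 0.0116] 189.57 0.058
upper minus lower, world cm [-0.81 -0.5 ] yaw err from half turn -1.15
joint [0.5405 0.0083] 10.18 0.0622 0.067
```

```bash
cat > m.py <<'E'
import fit, sys
from wfit import *
import wfit
def mk(im,col):
    c=cv2.resize(im["color"],None,fx=S,fy=S,interpolation=cv2.INTER_LINEAR).astype(int); R,G,B=c[...,0],c[...,1],c[...,2]
    return ((R-B>25)&(R>60)).astype(np.uint8) if col=="orange" else ((B-R>60)&(B-G>25)|((B-R>40)&(B>250)&(B-G>15))).astype(np.uint8)
wfit.mask=mk
for tag in ("p3","p4"):
    im=np.load(f"all_{tag}.npy",allow_pickle=True).item()["wrist"]
    u=project(im,[[.5445,.0073,.05]])[0].astype(int); v=np.zeros((400,640),bool); v[max(0,u[1]-80):u[1]+80,u[0]-90:u[0]+90]=1
    if tag=="p3": v[226:]=0
    T,f=wfit.wfit(im,"orange",[.5445,.0073,np.radians(9.43),.0562],v,r=.006,da=.04); print(tag,"orange",T[:2].round(4),np.degrees(T[2]).round(2),round(f,3))
    B,g=wfit.wfit(im,"blue",[.5445,.0073,np.radians(189.43),.0362],v,r=.006,da=.04,other=T); print("blue",B[:2].round(4),np.degrees(B[2]).round(2),round(g,3)); rel(T,B)
    m=mk(im,"orange")[::S,::S]*v; print(m.sum(),cv2.cvtColor(im["color"],cv2.COLOR_RGB2HSV)[u[1]-30:u[1]+31:15,u[0]-30:u[0]+31:15].tolist())
E
python3 m.py
```

```text
p3 orange [0.5437 0.0076] 9.3 0.027
blue [0.5456 0.0085] 187.63 0.685
upper minus lower, world cm [-0.19 -0.09] yaw err from half turn 1.67
7384 [[[30, 5, 223], [12, 166, 241], [30, 37, 255], [30, 36, 255], [30, 34, 255]], [[45, 10, 103], [12, 169, 241], [30, 40, 255], [30, 37, 255], [30, 36, 255]], [[12, 168, 241], [12, 168, 241], [93, 94, 117], [94, 73, 255], [94, 70, 255]], [[30, 67, 255], [29, 57, 255], [93, 65, 255], [95, 80, 255], [95, 78, 255]], [[30, 71, 255], [30, 62, 255], [95, 87, 255], [98, 106, 255], [30, 6, 227]]]
p4 orange [0.5447 0.0074] 9.8 0.043
blue [0.5462 0.0077] 189.2 0.009
upper minus lower, world cm [-0.14 -0.03] yaw err from half turn 0.6
3085 [[[11, 130, 210], [11, 131, 211], [11, 156, 218], [11, 172, 233], [11, 173, 222]], [[13, 164, 249], [10, 96, 154], [30, 54, 255], [30, 47, 255], [29, 58, 255]], [[30, 71, 255], [30, 68, 255], [27, 82, 255], [27, 22, 255], [20, 3, 255]], [[29, 78, 255], [30, 72, 255], [98, 119, 255], [112, 91, 126], [97, 110, 255]], [[29, 81, 255], [29, 88, 255], [92, 70, 245], [91, 67, 246], [91, 65, 247]]]
```

```bash
python3 -c "
from rig import env
print(env.close_job())"
```

```text
the job is handed in; nothing more can be done
None
```

I handed the job in at about 17 s: blue is on silver and orange on blue, each half turned, sides in line to about 1–2 mm by the wrist camera, arm clear. I viewed 12 pictures, two over the limit of 10, so the orange bracket's placing was checked by measurement only.

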